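# Switch on the press drive with its T-key

## Robot

A 7-joint arm with a two-finger parallel gripper is mounted at the origin on the work surface. World frame = base frame: x ahead of the robot, y to its left, z up, the work surface at z = 0. Lengths are in m, angles in rad, forces in N, time in s.
With the tool pointing down it reaches from about 0.4 to 0.85 m from the base axis. Payload 4.5 kg.
Tool frame: the origin (TCP) lies midway between the tips of the shut fingers; the grasp point (between the pads) lies 19 mm behind it; z points along the fingers, y is the line along which they close (so a half turn about z gives the same grasp; the last joint's range is limited). The gripper opens to 88 mm and grips with 3 to 60 N. Pads are 18 mm wide; open, the fingers measure 123 mm over their backs; the gripper's body (75 mm by 187 mm) begins 45 mm behind the grasp point.
Start: joints at [-1.16, 0.689, -0.195, 1.565, 0.157, 0.902, -0.215], TCP at [0.23, 0.581, 0.239] pointing down, gripper open.
Joint ranges: [-3.01, 3.01], [-0.46, 2.08], [-1.47, 1.51], [0.13, 2.56], [-1, 4.14], [0.04, 2.09], [-2.66, 2.66]. Speed limits (rad/s): [2.57, 2.57, 3.14, 3.14, 3.14, 3.14, 3.14].

## Interface

Orientations are given as a unit quaternion [x, y, z, w].
In Python, from plant import r gives the robot as it stands. The module is installed in compiled form; this text tells all that it offers.
- The arm moves only by the tool step_arm, never from a script. Its argument "series" is a list of rows, each a list of 7 numbers: the shift along the world's x, y, z in mm, then the turn, a rotation vector about the world's x, y, z in rad, then the closure, from 0 (fully open) to 1 (shut). A call has 1 to 20 rows; each row shifts and turns the commanded pose from where the row before left it; what a row does not reach is not made up. A row lasts 1/10 s, in which the tool goes at most 50 mm and 8.59 degrees, less where a joint would pass 70% of its speed; a pose out of reach is approached as far as the arm can. A call is refused whole if a number of a shift passes 50 or a number of a turn 0.15, either way. A call with a gripper value outside its range is refused whole. The fingers move at their own pace and stop on an object; "force" is the grip in N (left out, the last holds). Time passes only in rows, so rows that do not move let the fingers close. It gives the time, the measured TCP pose, the force, the opening and the grip force at its end, in the units of the state.
- r.get_state(): the state, without advancing time (a new reading comes with each control period).
- r.snapshot(name): name is "side" or "top" or "wrist"; returns (picture, depth): 400x640x3 uint8, blue, green, red; 400x640 float32, m along the optical axis (not along the pixel's ray), 0 where there is no reading.
- r.get_calibration(name): a dict with "intrinsics" (3x3 intrinsics, pixels), "dist_coeffs" ([k1, k2, p1, p2, k3] as OpenCV has them; the pictures are not rectified), "pose" (4x4, takes a point from camera to world coordinates). Camera axes: x right, y up, looking along -z (the intrinsics and any distortion apply to the point x, -y, -z); pixel columns grow to the right and rows downward; lengths in m; the calibration is good to about 2 mm. A picture is of the moment at which its call begins: read the wrist's pose just before it. get_calibration takes no time and is no camera call; for the wrist camera it gives the pose at the moment of the call.
- r.finish_job(): hands the job in; it is judged then, once.
The state is a dict: "clock": time; "q": joint angles; "qd": joint speeds; "joint_torque": joint torques, N m; "tool_pos": TCP position; "eef_rot": TCP orientation; "contact_force": force on the tool from outside, world axes, zero at the start; "moment": the same for the moment, N m; "opening": opening from 0.0 (shut) to 1.0 (fully open); "finger_force": force on a finger pad.
Only numpy, scipy, OpenCV 4.12 (cv2) and the standard library are available. Lean on these libraries where they do the work, as an engineer would, in place of code of your own. Each camera call takes 0.05 s, during which the arm holds its last target. There are 200 camera calls.

## Task

Switch on the litho press drive: slide the dust shutter on the front of the grey control box fully aside, push the loose T-shaped key all the way into the keyhole behind it, then turn the key clockwise (as seen facing the keyhole) to its stop and leave it there. Leave everything else on the table where it is.

Things in the scene. Friction and masses are not known exactly. Their poses are not given: they have to be found in the camera images.
- drivebox: Fixed grey steel control box, 260 mm wide, 146 mm high, 160 mm deep, standing on the table at a varying place and yaw. Origin: on the table straight below the keyhole, in the plane of the front face. x points level into the box, y to the left for someone facing the front, z up. The keyhole is in the middle of the front, 110 mm above the table.
- keyhole (a point): Centre of the keyhole, in the plane of the box front, 110 mm above the table; axes as the box: x is the way the key goes in. The steel rotor round it (44 mm square) stands 10 mm proud of the face. At off the slot's long side is level: 22.5 mm wide, 10.5 mm high, flared by 3 to 4 mm each side over the first 5 mm, deep enough for the whole blade. Box top 36 mm above.
- keyswitch (a joint): Angle of the switch rotor about the keyhole's x axis: 0 = off (slot level), grows clockwise as seen facing the front (the right-hand wing of the key goes down); stop at 1.25 rad = on. Takes about 0.1 N m, no spring: stays where it is left.
- shutter (a joint): Dust shutter: aluminium plate 70 mm wide, 66 mm high, 4 mm thick, sliding level across the keyhole, its front 18 mm in front of the box face. 0 = covering the hole centrally; slides left (keyhole +y) to 0.075 m = fully open. Takes about 1.5 N, stays where it is left.
- fin (a point): Centre of the shutter's finger fin: upright aluminium tab, 8 mm thick along the slide, 44 mm high, standing out 30 mm from the plate (18 to 48 mm in front of the box face, this point 33 mm), at keyhole height, 24 mm left of the plate's middle. Moves with the shutter; axes as the box.
- key_hub (a point): Centre of the hub of the loose black T-shaped key (about 130 g, balanced near here), lying flat, this point 11 mm above the table. x points to the blade tip, z up. Hub 44 mm long (x), 24 mm wide, 22 mm high: grasp across it. Behind it the cross-bar handle: 104 mm wide, 20 mm long, 22 mm high, its centre 32 mm behind this point. Same either way up.
- key_tip (a point): Centre of the end of the key's flat steel blade, 74 mm ahead of the hub's centre. Blade 44 mm long, 20 mm wide, 8 mm thick, level and at mid-height when the key lies flat; behind it a black collar 40 mm wide, 22 mm high, 8 mm long (22 to 30 mm ahead of the hub's centre). Fully home, the collar rests on the rotor and the tip is 34 mm inside the box face.
- twrench: Bystander, not the key: steel T-handled socket wrench with a round shank, lying, 133 mm long along x, cross-bar 100 mm, 24 mm high; origin near its middle on the table.
- roller: Bystander: hand ink roller, lying, rubber roll 90 mm wide and 44 mm thick at the +x end, wooden handle, 130 mm long along x; origin on the table near its middle.
- inktin: Bystander: low metal tin, 56 mm across, 45 mm high; origin at its underside.
- bottle: Bystander: clear bottle, 66 mm across, 190 mm high; origin at its underside.
- inkknife: Bystander: spatula 190 mm long lying flat along x; origin near its middle.
- inkcan: Bystander: ink can, 84 mm across, 100 mm high; origin at its underside.
- jar: Bystander: white open bowl, 72 mm across, 60 mm high; origin at its underside.
There are look-alikes about, which are no part of the job. Leave any yellow look-alike of the part that bears key_hub alone.

How it is judged:
By the outcome, as a careful person would: the job done as asked, in the order asked, and still so for the second after the job is handed in, with the robot touching nothing.
It also fails if it takes over 70 s, if anything falls off the work surface, if the arm or the gripper's body presses on something with over 40 N, if the wrist force passes 120 N, or if a joint passes its speed limit or range.

## Working session

There is one attempt and no reset: what is moved stays moved. The work goes in short steps, Python scripts to look and compute and a tool call to move; the robot and the scene stay as the last step left them, time stands still between calls to the robot, and variables do not carry over. Pictures are saved under pics/ and viewed, at most 10 in all, crops included, and the job is handed in when it is done.

Besides the shell and the picture viewer there is one more tool, called after ">>>" as a command line: name --pt "numbers of a row" for each row, then --argument value for the rest. step_arm: Moves the arm, as the interface text tells. Its arguments: {"type":"object","properties":{"series":{"type":"array"},"force":{"type":"number"}},"required":["series"]}

```bash
mkdir -p pics; cat > h.py <<'E'
import numpy as np, cv2
from plant import r
def snap(n):
    c=r.get_calibration(n); p,d=r.snapshot(n); return p,d,c
def world(c,d,uv):
    uv=np.array(uv,float).reshape(-1,1,2)
    n=cv2.undistortPoints(uv,np.array(c["intrinsics"]),np.array(c["dist_coeffs"])).reshape(-1,2)
    z=np.array([d[int(round(v)),int(round(u))] for u,v in uv[:,0]])
    P=np.c_[n[:,0]*z,-n[:,1]*z,-z,np.ones(len(z))]
    return (P@np.array(c["pose"]).T)[:,:3]
def plane(c,uv,h):
    uv=np.array(uv,float).reshape(-1,1,2)
    n=cv2.undistortPoints(uv,np.array(c["intrinsics"]),np.array(c["dist_coeffs"])).reshape(-1,2)
    T=np.array(c["pose"]); D=np.c_[n[:,0],-n[:,1],-np.ones(len(n))]@T[:3,:3].T
    return T[:3,3]+D*((h-T[2,3])/D[:,2])[:,None]
E
python3 - <<'E'
from h import *
for n in ("top","side"):
    p,d,c=snap(n); cv2.imwrite(f"pics/{n}0.png",p); np.savez(f"{n}0.npz",p=p,d=d); print(n,np.round(c["pose"],3).tolist(),c["dist_coeffs"],(d>0).mean())
E
```

```text
top [[-0.029, 0.98, -0.198, 0.326], [-0.999, -0.032, -0.009, -0.093], [-0.015, 0.197, 0.98, 1.091], [0.0, 0.0, 0.0, 1.0]] [-0.00042112  0.          0.          0.          0.        ] 0.99587109375
side [[0.988, 0.086, -0.131, 0.313], [-0.156, 0.53, -0.834, -1.29], [-0.002, 0.844, 0.537, 0.87], [0.0, 0.0, 0.0, 1.0]] [-0.09363971  0.          0.          0.          0.        ] 0.9958359375
```

View pics/top0.png

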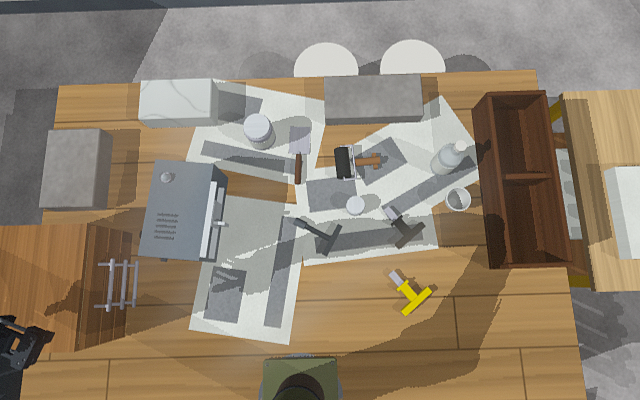

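View pics/side0.png

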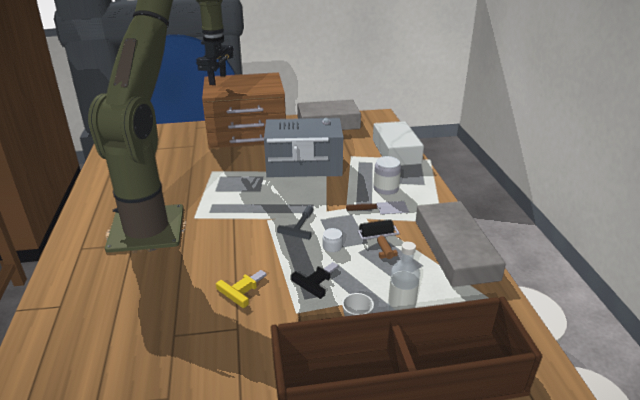

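Candidates for the key: black T at top (405,226) / side (315,280), with a flat blade pointing up-left; grey T with a round shank (wrench) at top (320,236) / side (297,222); yellow T at top (410,293) / side (240,290). By description the key is the black one. The box front faces about -y, with the shutter plate at side (303,150).

```bash
python3 - <<'E'
from h import *
f=np.load("top0.npz");p,d=f["p"],f["d"];c=r.get_calibration("top")
cv2.imwrite("pics/crop1.png",np.hstack([cv2.resize(p[190:260,370:440],(400,400),interpolation=cv2.INTER_NEAREST),cv2.resize(np.load("side0.npz")["p"][110:180,255:350],(400,400),interpolation=cv2.INTER_NEAREST)]))
# all-pixel world maps
def cloud(n):
    f=np.load(n+"0.npz");d=f["d"];c=r.get_calibration(n)
    v,u=np.mgrid[0:400,0:640]; return world(c,d,np.c_[u.ravel(),v.ravel()]).reshape(400,640,3),f["p"]
W,p=cloud("top")
m=(p.max(2)<70)&(W[...,2]>.012)&(W[...,2]<.035); m[:190]=0;m[260:]=0;m[:,:375]=0;m[:,435:]=0
print("black",m.sum(),W[m].mean(0)); print(cv2.minAreaRect((W[m][:,:2]*1000).astype(np.float32)))
# box top
m=(abs(W[...,2]-.146)<.006); m[:150]=0;m[270:]=0;m[:,:130]=0;m[:,230:]=0
R=cv2.minAreaRect((W[m][:,:2]*1000).astype(np.float32)); print("boxtop",m.sum(),R,cv2.boxPoints(R).tolist(),W[m][:,2].mean())
S,q=cloud("side")
# front-face points from side
m=(S[...,2]>.02)&(S[...,2]<.04)&(S[...,0]>.3)&(S[...,0]<.75); m[:,:255]=0;m[:,355:]=0;m[190:]=0
X=S[m]; print(X.min(0),X.max(0)); k=np.polyfit(X[:,0],X[:,1],1);e=X[:,1]-np.polyval(k,X[:,0]);g=abs(e)<.01;k=np.polyfit(X[g,0],X[g,1],1);print("face",k,np.std(X[g,1]-np.polyval(k,X[g,0])),g.sum())
print("key tall pts depth", [np.round(world(r.get_calibration("side"),np.load("side0.npz")["d"],[uv]),3) .tolist() for uv in [(303,150),(310,285),(333,266)]])
E
```

```text
black 62 [ 0.47396766 -0.29602122  0.02135325]
((478.0433349609375, -318.1034240722656), (30.69858169555664, 87.25992584228516), 4.360874176025391)
boxtop 6301 ((508.94488525390625, 299.83331298828125), (179.7578887939453, 260.6419982910156), 83.53933715820312) [[369.3382263183594, 225.18899536132812], [628.324951171875, 195.86129760742188], [648.551513671875, 374.4776306152344], [389.5648193359375, 403.8053283691406]] 0.1466288715322885
[0.34873422 0.20847882 0.02000564] [0.74840712 2.01217411 0.03998674]Traceback (most recent call last):
  File "<stdin>", line 17, in <module>
    raise TypeError("expected non-empty vector for x")
TypeError: expected non-empty vector for x
```

View pics/crop1.png

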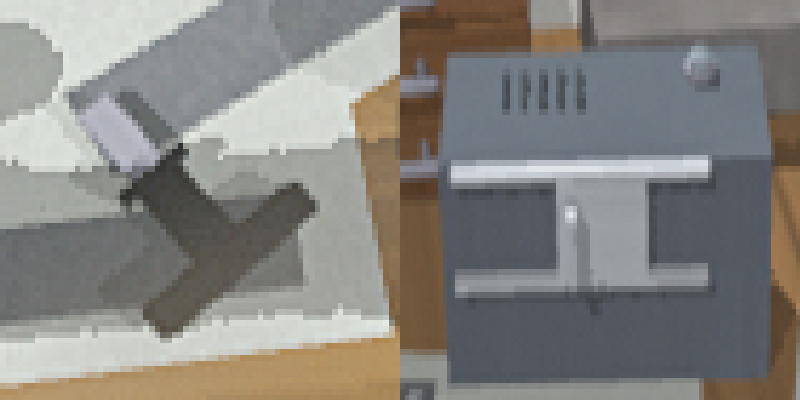

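Crop confirms the black T: flat pale blade, black collar, square cross-bar, so it is the key. The box's shutter is centred, with its fin left of the plate's middle. Next I move above and in front of the box for a close look.

>>> step_arm --pt "0 0 35 0 0 0 0" --pt "0 0 35 0 0 0 0" --pt "0 0 35 0 0 0 0" --pt "28 -45 0 0 0 0 0" --pt "28 -45 0 0 0 0 0" --pt "28 -45 0 0 0 0 0" --pt "28 -45 0 0 0 0 0" --pt "28 -45 0 0 0 0 0" --pt "28 -45 0 0 0 0 0" --pt "28 -45 0 0 0 0 0" --pt "28 -45 0 0 0 0 0" --pt "28 -45 0 0 0 0 0" --pt "28 -45 0 0 0 0 0" --pt "0 0 0 0 0 0 0"

```text
clock: 1.5
tool_pos: [0.4976, 0.148, 0.3432]
eef_rot: [0.194, 0.981, -0.002, 0.001]
contact_force: [-1.5, 0.4, -0.6]
opening: 1.0
finger_force: 0.0
```

```bash
python3 - <<'E'
from h import *
from scipy.spatial.transform import Rotation as R
s=r.get_state(); print(s["tool_pos"],np.round(R.from_quat(s["eef_rot"]).as_matrix(),3).tolist(),np.round(s["q"],2),s["clock"])
p,d,c=snap("wrist"); cv2.imwrite("pics/w1.png",p); np.savez("w1.npz",p=p,d=d,T=c["pose"]); print(np.round(c["pose"],3).tolist(),c["intrinsics"],c["dist_coeffs"])
E
```

```text
[0.4975533  0.14801058 0.34318576] [[-0.925, 0.381, 0.001], [0.381, 0.925, -0.005], [-0.003, -0.004, -1.0]] [-0.27  0.42 -0.17  1.73  0.09  0.99  0.71] 1.5
[[0.381, -0.881, -0.282, 0.424], [0.925, 0.361, 0.122, 0.18], [-0.005, -0.307, 0.952, 0.489], [0.0, 0.0, 0.0, 1.0]] [[300.60739011   0.         316.99592091]
 [  0.         300.60739011 204.44428426]
 [  0.           0.           1.        ]] [-0.05277593  0.          0.          0.          0.        ]
```

View pics/w1.png

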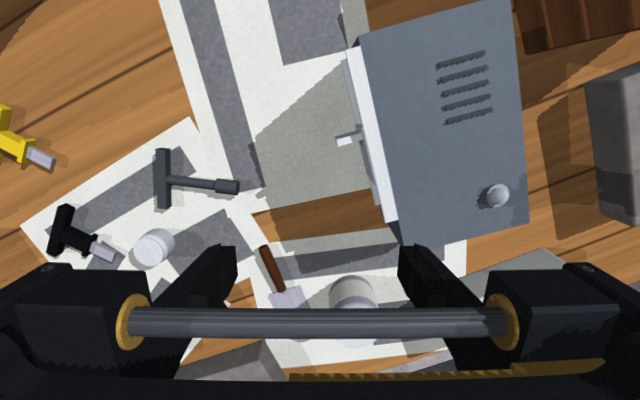

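The wrist view shows the box top (440,130), the white upper rail (370,140) and the fin top at (348,140). The black key is at (80,240), the wrench at (195,183).

```bash
cat >> h.py <<'E'
def cloudw(p,d,c):
    v,u=np.mgrid[0:400,0:640]; return world(c,d,np.c_[u.ravel(),v.ravel()]).reshape(400,640,3)
E
python3 - <<'E'
from h import *
f=np.load("w1.npz");p,d=f["p"],f["d"];c=r.get_calibration("wrist");c["pose"]=f["T"]
W=cloudw(p,d,c); g=p.max(2)
roi=np.zeros(g.shape,bool);roi[:245,335:540]=1
m=roi&(abs(W[...,2]-.146)<.006)
for nm,mm in (("all",m),("grey",m&(g<170))):
    X=(W[mm][:,:2]*1000).astype(np.float32); k=cv2.minAreaRect(X); print(nm,mm.sum(),W[mm][:,2].mean(),k,np.round(cv2.boxPoints(k),1).tolist())
m2=roi&(W[...,2]>.12)&(W[...,2]<.138)&(W[...,1]<.215)
X=W[m2]*1000;print("fin",m2.sum(),X.min(0),X.max(0),X.mean(0), np.unique(X[:,2].round()//3*3,return_counts=True))
# front face z histogram: points under rail
a=np.deg2rad(-6.5)
for v in range(120,160,4): print(v,[(u,*np.round(W[v,u]*1000).astype(int).tolist(),int(g[v,u])) for u in range(334,372,5)])
# key
mk=np.zeros(g.shape,bool);mk[195:268,40:125]=1
b=mk&(W[...,2]>.013)&(W[...,2]<.03)&(g<80)
k=cv2.minAreaRect((W[b][:,:2]*1000).astype(np.float32));print("key",b.sum(),k)
E
```

```text
all 34514 0.1464250975031904 ((509.1737976074219, 299.7471008300781), (179.6244354248047, 260.5780334472656), 83.4066162109375) [[369.3999938964844, 225.5], [628.2999877929688, 195.60000610351562], [648.9000244140625, 374.0], [390.1000061035156, 403.8999938964844]]
grey 31813 0.14642134947012878 ((509.1737976074219, 299.7471008300781), (179.6244354248047, 260.5780334472656), 83.4066162109375) [[369.3999938964844, 225.5], [628.2999877929688, 195.60000610351562], [648.9000244140625, 374.0], [390.1000061035156, 403.8999938964844]]
fin 301 [462.085737   183.62115892 120.01160515] [627.0356445  214.97755147 137.88691122] [481.05851697 202.6914218  130.82917589] (array([120., 123., 126., 129., 132., 135., 138.]), array([ 18,  20,  23,  45, 175,  19,   1]))
120 [(334, 450, 195, 2, 144), (339, 453, 203, 1, 146), (344, 456, 210, 1, 153), (349, 459, 217, 1, 151), (354, 456, 218, 74, 146), (359, 458, 224, 78, 156), (364, 454, 221, 147, 236), (369, 457, 227, 146, 234)]
124 [(334, 455, 193, 1, 149), (339, 458, 200, 1, 143), (344, 461, 208, 3, 158), (349, 464, 215, 2, 150), (354, 460, 216, 78, 148
[... 1196 characters left out ...]
4, 187, 0, 152), (344, 496, 194, 1, 151), (349, 500, 202, 0, 152), (354, 503, 209, 1, 152), (359, 505, 217, 2, 152), (364, 486, 212, 132, 105), (369, 486, 216, 146, 228)]
152 [(334, 496, 177, 2, 148), (339, 499, 184, 3, 152), (344, 502, 192, 1, 152), (349, 505, 199, 3, 151), (354, 509, 207, 0, 153), (359, 511, 214, 2, 151), (364, 492, 211, 123, 107), (369, 490, 215, 148, 199)]
156 [(334, 502, 175, 2, 155), (339, 505, 182, 1, 148), (344, 509, 190, 0, 153), (349, 512, 197, 1, 154), (354, 515, 205, 2, 151), (359, 517, 212, 3, 151), (364, 499, 211, 113, 104), (369, 494, 213, 145, 159)]
key 1131 ((455.0143127441406, -311.4410705566406), (71.55831146240234, 103.97927856445312), 37.014286041259766)
```

>>> step_arm --pt "0.6 5 -5 0 0 -0.144 1" --pt "0.6 5 -5 0 0 -0.144 1" --pt "0.6 5 -5 0 0 -0.144 1" --pt "0.6 5 -5 0 0 -0.144 1" --pt "0.6 5 -5 0 0 -0.144 1" --pt "0.6 5 -5 0 0 -0.144 1" --pt "0.6 5 -5 0 0 -0.144 1" --pt "0.6 5 -5 0 0 -0.144 1" --pt "0.8 7 -5 0 0 -0.143 1" --pt "0 0 -35 0 0 0 1" --pt "0 0 -35 0 0 0 1" --pt "0 0 -25 0 0 0 1" --pt "0 0 0 0 0 0 1"

```text
clock: 2.85
tool_pos: [0.4963, 0.2045, 0.2007]
eef_rot: [0.741, 0.672, -0.004, -0.002]
contact_force: [-0.5, 0.1, 1.0]
opening: 0.005
finger_force: 0.0
```

```bash
python3 - <<'E'
from h import *
from scipy.spatial.transform import Rotation as R
s=r.get_state(); M=R.from_quat(s["eef_rot"]).as_matrix();print(s["tool_pos"],np.round(M,3).tolist(),np.round(s["q"],2),s["opening"],np.degrees(np.arctan2(M[1,1],M[0,1])))
E
```

```text
[0.49628175 0.20454909 0.20067277] [[0.098, 0.995, -0.007], [0.995, -0.098, -0.002], [-0.003, -0.007, -1.0]] [-0.56  0.63  0.14  1.88 -0.14  0.65 -0.43] 0.0047395775562811505 -5.625408585669352
```

>>> step_arm --pt "4 -5 -20 0 0.003 -0.009 1" --pt "3 -4 -25 0 0.003 -0.008 1" --pt "0 0 -25 0 0 0 1" --pt "0 0 -20 0 0 0 1" --pt "0 0 -8 0 0 0 1" --pt "0 0 0 0 0 0 1"

```text
clock: 3.45
tool_pos: [0.5065, 0.1954, 0.1059]
eef_rot: [0.747, 0.665, -0.002, -0.002]
contact_force: [0.7, -0.4, 0.9]
opening: 0.004
finger_force: 0.0
```

>>> step_arm --pt "-10 1.1 0 0 0 0 1" --pt "-10 1.2 0 0 0 0 1" --pt "-10 1.1 0 0 0 0 1" --pt "-10 1.2 0 0 0 0 1" --pt "-10 1.1 0 0 0 0 1" --pt "-10 1.2 0 0 0 0 1" --pt "-10 1.1 0 0 0 0 1" --pt "-10 1.2 0 0 0 0 1" --pt "-10 1.1 0 0 0 0 1" --pt "-10 1.2 0 0 0 0 1" --pt "-10 1.1 0 0 0 0 1" --pt "0 0 0 0 0 0 1"

```text
clock: 4.65
tool_pos: [0.4192, 0.2056, 0.1072]
eef_rot: [0.752, 0.659, 0.016, 0.01]
contact_force: [41.3, -12.2, -21.0]
opening: 0.004
finger_force: 19.7
```

>>> step_arm --pt "-4 0.5 0 0 0 0 1" --pt "-4 0.5 0 0 0 0 1" --pt "-4 0.5 0 0 0 0 1" --pt "0 0 0 0 0 0 1"

```text
clock: 5.05
tool_pos: [0.4192, 0.2058, 0.1078]
eef_rot: [0.755, 0.655, 0.024, 0.017]
contact_force: [63.0, -21.2, -34.3]
opening: 0.003
finger_force: 29.4
```

>>> step_arm --pt "20 -2.3 0 0 0 0 1" --pt "15 -1.5 5 0 0 0 1" --pt "0 -20 40 0 0 0 1" --pt "0 -40 40 0 0 0 0" --pt "0 -40 40 0 0 0 0" --pt "0 -40 20 0 0 0 0" --pt "0 0 0 0 0 0 0"

```text
clock: 5.75
tool_pos: [0.4189, 0.0689, 0.2433]
eef_rot: [0.751, 0.661, -0.002, -0.001]
contact_force: [-0.5, 0.7, 0.2]
opening: 0.34
finger_force: 0.0
```

```bash
python3 - <<'E'
from h import *
p,d,c=snap("side"); q,dq,cq=snap("wrist")
cv2.imwrite("pics/s2.png",np.hstack([cv2.resize(p[110:190,255:355],(400,400),interpolation=cv2.INTER_CUBIC),cv2.resize(q[:,:],(400,400))]))
W=cloudw(p,d,c); n=np.array([.1148,.9934]); l=np.array([-.9934,.1148]); K=np.array([.5011,.2298])
u=(W[...,:2]-K)@n; v=(W[...,:2]-K)@l; 
for w in (W,):
  m=(u>-.052)&(u<-.024)&(W[...,2]>.085)&(W[...,2]<.135)&(abs(v)<.14)
  print("fin y range",m.sum(),np.percentile(v[m],[5,50,95]),W[m].mean(0))
  m=(u>-.022)&(u<-.014)&(W[...,2]>.09)&(W[...,2]<.125)&(abs(v)<.14); print("plate",m.sum(),np.percentile(v[m],[2,50,98]))
  m=(u>-.013)&(u<-.005)&(W[...,2]>.085)&(W[...,2]<.135)&(abs(v)<.03); print("rotor",m.sum(),v[m].min(),v[m].max(),W[m][:,2].min(),W[m][:,2].max(),u[m].mean())
s=r.get_state();print(s["tool_pos"],s["contact_force"],s["eef_rot"])
E
```

```text
fin y range 77 [0.0498243  0.09488227 0.10255541] [0.4119096  0.20594278 0.11296707]
plate 126 [-0.01807222  0.06434505  0.10923239]
rotor 117 -0.0281932072431783 0.028118345697707728 0.0859731107285896 0.13449898983480046 -0.00936664092192463
[0.41847911 0.07378489 0.24134346] [ 0.62271816  0.36362703 -0.6098065 ] [ 0.74820347  0.66345924 -0.00265311 -0.00252497]
```

View pics/s2.png

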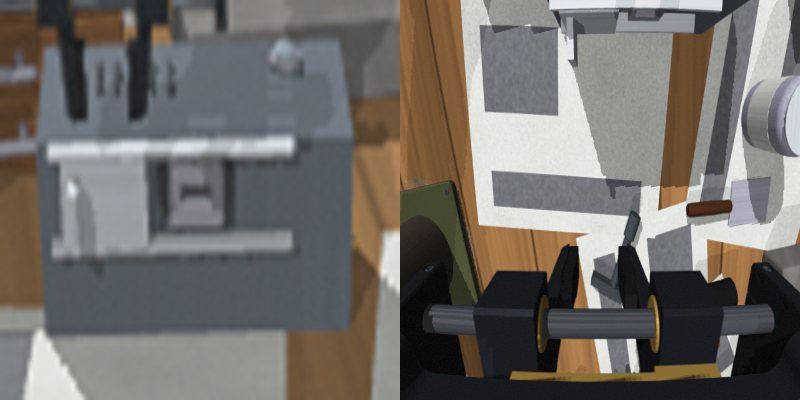

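The side crop shows the shutter fully left, its plate spanning y 40..109 mm and the slotted rotor uncovered at about (195,190). Next I check clearance around the key and turn toward it.

>>> step_arm --pt "4 -40 0 0 0 -0.115 0" --pt "4 -40 0 0 0 -0.115 0" --pt "4 -40 0 0 0 -0.115 0" --pt "4 -40 0 0 0 -0.115 0" --pt "4 -40 0 0 0 -0.115 0" --pt "4 -40 0 0 0 -0.115 0" --pt "4 -40 0 0 0 -0.115 0" --pt "4 -40 0 0 0 0 0" --pt "4 -30 0 0 0 0 0" --pt "4 -30 0 0 0 0 0" --pt "0 0 0 0 0 0 0"

```text
clock: 6.95
tool_pos: [0.4598, -0.3082, 0.2398]
eef_rot: [0.948, 0.317, -0.002, -0.002]
contact_force: [-0.1, 0.0, 0.6]
opening: 1.001
finger_force: 0.0
```

```bash
python3 - <<'E'
from h import *
from scipy.spatial.transform import Rotation as R
s=r.get_state(); M=R.from_quat(s["eef_rot"]).as_matrix();print(s["tool_pos"],np.round(M[:,2],4),np.degrees(np.arctan2(M[1,1],M[0,1])),np.round(s["q"],2))
f=np.load("top0.npz");W=cloudw(f["p"],f["d"],r.get_calibration("top"))
H=np.array([.4598,-.3078]);ty=np.array([.602,-.799]);tx=np.array([.799,.602])
a=(W[...,:2]-H)@ty;b=(W[...,:2]-H)@tx
m=(W[...,2]>.05)&(abs(a)<.16)&(abs(b)<.13);print("tall near",m.sum(),[(round(x,3),round(y,3),round(z,3)) for x,y,z in zip(a[m][::15],b[m][::15],W[m][::15,2])])
p,d,c=snap("wrist");np.savez("w3.npz",p=p,d=d,T=c["pose"]);W=cloudw(p,d,c);g=p.max(2)
near=np.linalg.norm(W[...,:2]-H,axis=2)<.075
k=near&(W[...,2]>.014)&(W[...,2]<.03)&(g<90)
R_=cv2.minAreaRect((W[k][:,:2]*1000).astype(np.float32));print(k.sum(),R_)
cv2.imwrite("pics/w3.png",p)
E
```

```text
[ 0.45977324 -0.30818437  0.23979974] [-0.0058  0.0028 -1.    ] -53.03496253888255 [ 0.31  0.62  0.33  1.79 -0.27  0.78 -0.15]
tall near 54 [(np.float64(0.158), np.float64(-0.004), np.float64(0.06)), (np.float64(0.135), np.float64(-0.02), np.float64(0.063)), (np.float64(0.133), np.float64(-0.04), np.float64(0.06)), (np.float64(0.137), np.float64(-0.057), np.float64(0.06))]
2140 ((455.3073425292969, -312.8408508300781), (71.9779281616211, 102.61280822753906), 37.553340911865234)
```

View pics/w3.png

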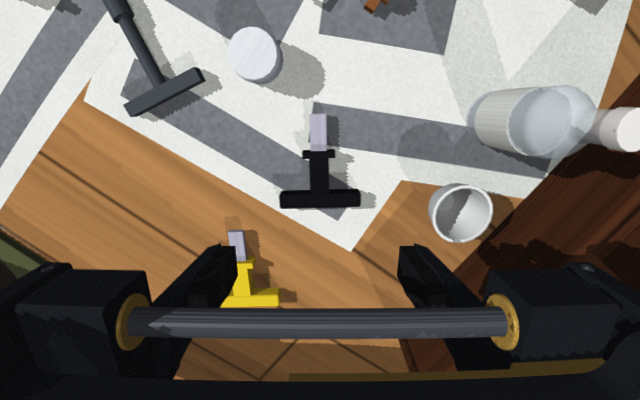

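The black key lies central at (320,180) with its blade pointing up at (318,130). Yellow look-alike at (250,270), jar (460,212) and tin (255,55) are clear of the fingers. I descend over the hub.

>>> step_arm --pt "0 -0.5 -30 -0.003 -0.006 0.007 0" --pt "0 0 -40 0 0 0 0" --pt "0 0 -40 0 0 0 0" --pt "0 0 -40 0 0 0 0" --pt "0 0 -30 0 0 0 0" --pt "0 0 -20 0 0 0 0" --pt "0 0 -15 0 0 0 0" --pt "0 0 0 0 0 0 0"

```text
clock: 7.8
tool_pos: [0.459, -0.3033, 0.0243]
eef_rot: [0.947, 0.323, 0.0, -0.003]
contact_force: [0.1, -0.8, -0.0]
opening: 1.005
finger_force: 0.0
```

>>> step_arm --pt "1 -5.5 -5 0 0 -0.005 0" --pt "0 0 -8 0 0 0 0" --pt "0 0 -6 0 0 0 0" --pt "0 0 0 0 0 0 0"

```text
clock: 8.2
tool_pos: [0.4605, -0.3115, 0.0071]
eef_rot: [0.948, 0.319, 0.001, -0.001]
contact_force: [-0.7, 0.2, 0.2]
opening: 1.001
finger_force: 0.0
```

>>> step_arm --force 30 --pt "0 2.5 -3 0 0 0 0" --pt "0 0 0 0 0 0 0.4" --pt "0 0 0 0 0 0 0.6" --pt "0 0 0 0 0 0 1" --pt "0 0 0 0 0 0 1" --pt "0 0 0 0 0 0 1" --pt "0 0 0 0 0 0 1" --pt "0 0 0 0 0 0 1"

```text
clock: 9.0
tool_pos: [0.4607, -0.3093, 0.0045]
eef_rot: [0.948, 0.319, 0.001, -0.0]
contact_force: [0.6, 0.2, 0.6]
opening: 0.391
finger_force: 0.0
```

>>> step_arm --force 50 --pt "0 0 0 0 0 0 1" --pt "0 0 0 0 0 0 1" --pt "0 0 0 0 0 0 1" --pt "0 0 0 0 0 0 1"

```text
clock: 9.4
tool_pos: [0.4607, -0.3092, 0.0045]
eef_rot: [0.948, 0.319, 0.001, -0.0]
contact_force: [0.4, 0.5, 0.1]
opening: 0.269
finger_force: 49.8
```

>>> step_arm --pt "0 0 20 0 0 0 1" --pt "0 0 35 0 0 0 1" --pt "0 0 40 0 0 0 1" --pt "0 0 40 0 0 0 1" --pt "0 0 0 0 0 0 1"

```text
clock: 9.9
tool_pos: [0.463, -0.3113, 0.1439]
eef_rot: [0.948, 0.319, 0.004, 0.003]
contact_force: [1.6, -0.4, -1.8]
opening: 0.267
finger_force: 49.8
```

>>> step_arm --pt "2.5 30 30 0 0 0 1" --pt "2.5 35 30 0 0 0.1 1" --pt "2.5 38 0 0 0 0.1 1" --pt "2.5 38 0 0 0 0.1 1" --pt "2.5 38 0 0 0 0.1 1" --pt "2.5 38 0 0 0 0.1 1" --pt "2.5 38 0 0 0 0.1 1" --pt "2.5 38 0 0 0 0.1 1" --pt "2.5 38 -30 0 0 0.1 1" --pt "2.5 38 -30 0 0 0 1" --pt "0 20 -30 0 0 0 1" --pt "0 0 -10 0 0 0 1" --pt "0 0 0 0 0 0 1"

```text
clock: 11.2
tool_pos: [0.4842, 0.0789, 0.0978]
eef_rot: [0.748, 0.663, -0.001, -0.002]
contact_force: [0.1, -0.2, -0.9]
opening: 0.268
finger_force: 49.8
```

```bash
cat > chk.py <<'E'
from h import *
from scipy.spatial.transform import Rotation as R
n=np.array([.1148,.9934]); l=np.array([-.9934,.1148]); K=np.array([.5011,.2298])
s=r.get_state(); M=R.from_quat(s["eef_rot"]).as_matrix();t=s["tool_pos"]
print("tcp",np.round(t,4),"box-frame x,y mm",np.round([1000*(t[:2]-K)@n,1000*(t[:2]-K)@l],1),"z",np.round(M[:,2],4),"yaw",np.degrees(np.arctan2(M[1,1],M[0,1])),"F",np.round(s["contact_force"],1),np.round(s["moment"],2))
E
cat > look.py <<'E'
from chk import *
import sys
name=sys.argv[1]
p,d,c=snap("side");W=cloudw(p,d,c);g=p.max(2)
# key: black pts of handle/hub, blade pts, in box frame rel. to TCP
x=(W[...,:2]-K)@n*1000; y=(W[...,:2]-K)@l*1000; z=W[...,2]*1000
near=(abs(x-1000*(t[:2]-K)@n)<130)&(abs(y-1000*(t[:2]-K)@l)<70)
h=near&(z<t[2]*1000+40)&(z>t[2]*1000-30)
cv2.imwrite(f"pics/{name}.png",cv2.resize(p[90:250,220:380],(560,560),interpolation=cv2.INTER_CUBIC))
q,dq,cq=snap("wrist"); cv2.imwrite(f"pics/{name}_w.png",q); np.savez(f"{name}.npz",p=p,d=d,q=q,dq=dq,T=cq["pose"])
E
python3 look.py l1
```

```text
tcp [0.4842 0.0789 0.0978] box-frame x,y mm [-151.8   -0.5] z [-3.9e-03  8.0e-04 -1.0e+00] yaw -6.917722655770195 F [ 0.1 -0.2 -0.9] [-0.13  0.03  0.01]
```

View pics/l1_w.png

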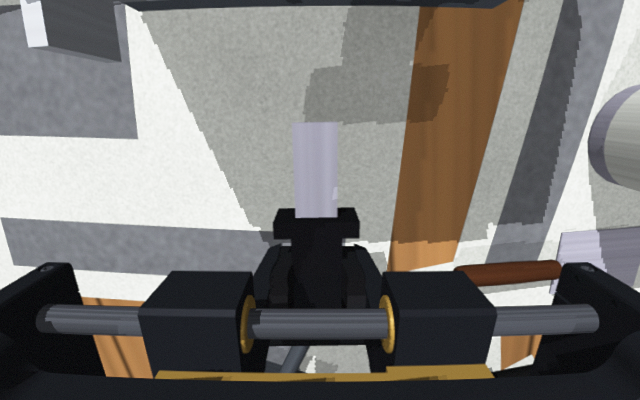

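The blade is seen squarely, tip edge at (294-337,122), collar at (316,218). The box front edge is at the top of the view.

```bash
cat > blade.py <<'E'
from chk import *
import sys
f=np.load(sys.argv[1]+".npz")
c=r.get_calibration("wrist");c["pose"]=f["T"]
W=cloudw(f["q"],f["dq"],c);g=f["q"]
x=(W[...,:2]-K)@n*1000; y=(W[...,:2]-K)@l*1000; z=W[...,2]*1000
tz=t[2]*1000;tx=1000*(t[:2]-K)@n
m=(abs(z-tz-8)<9)&(g.min(2)>110)&(x>tx+31)&(x<tx+80)&(abs(y)<25)
X=x[m];print(m.sum(),"tip x rel",X.max()-tx)
rows=[]
for a in range(34,72,4):
    k=m&(x-tx>=a)&(x-tx<a+4)
    if k.sum()>10: rows.append((a+2,(y[k].min()+y[k].max())/2,np.median(z[k]),y[k].max()-y[k].min()))
rows=np.array(rows);print(np.round(rows,1).tolist())
print("y fit(slope deg,at tip)",np.degrees(np.polyfit(rows[:,0],rows[:,1],1)[0]),np.polyval(np.polyfit(rows[:,0],rows[:,1],1),74))
pz=np.polyfit(x[m]-tx,z[m],1);print("z top slope deg",np.degrees(pz[0]),"blade mid z at tip",np.polyval(pz,74)-4)
py=np.polyfit(y[m],z[m],1);print("roll deg",np.degrees(py[0]))
# side camera: rotor & slot
c2=r.get_calibration("side");W=cloudw(f["p"],f["d"],c2)
x=(W[...,:2]-K)@n*1000; y=(W[...,:2]-K)@l*1000; z=W[...,2]*1000
m=(abs(x+10)<4)&(abs(y)<30)&(abs(z-110)<30);print("rotor",m.sum(),np.round(np.percentile(y[m],[1,50,99]),1),np.round(np.percentile(z[m],[1,50,99]),1),np.median(x[m]))
E
python3 blade.py l1
```

```text
tcp [0.4858 0.0777 0.0998] box-frame x,y mm [-152.8   -2.3] z [ 4.e-04  9.e-04 -1.e+00] yaw -7.082199886382861 F [-0.4  0.1 -1.7] [-0.15  0.01 -0.02]
4033 tip x rel 74.46681756570122
[[36.0, -0.1, 110.0, 19.5], [40.0, -0.1, 110.0, 19.4], [44.0, -0.2, 109.9, 19.3], [48.0, -0.1, 109.9, 19.3], [52.0, 0.1, 109.9, 19.4], [56.0, -0.0, 109.9, 19.2], [60.0, 0.1, 109.9, 19.5], [64.0, 0.1, 109.9, 19.4], [68.0, 0.1, 109.9, 19.2], [72.0, 0.2, 109.9, 19.4]]
y fit(slope deg,at tip) 0.555448316074621 0.21162380525963398
z top slope deg -0.2747932236176272 blade mid z at tip 105.8412313998338
roll deg -0.09179303279861718
rotor 27 [-21.3   1.7  18.3] [ 80.6 103.4 110.4] -11.054453801603222
```

View pics/l1.png

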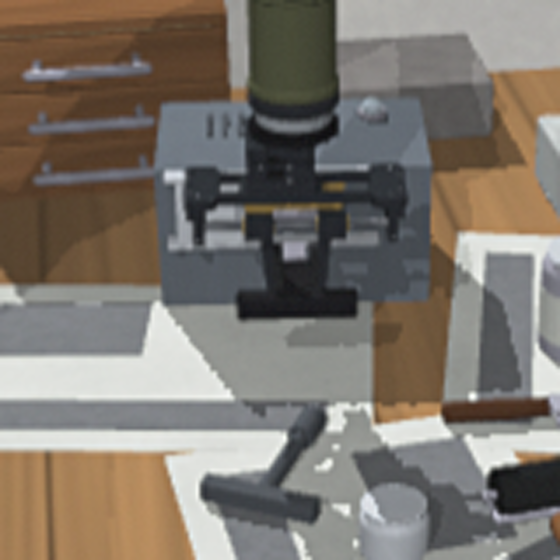

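Measurement is good; I back up briefly to measure rotor and slot with the same camera orientation.

>>> step_arm --pt "0 -30 30 0 0 0.006 1" --pt "0 -30 35 0 0 0 1" --pt "0 -10 35 0 0 0 1" --pt "0 0 0 0 0 0 1" --pt "0 0 0 0 0 0 1" --pt "0 0 0 0 0 0 1"

```text
clock: 11.9
tool_pos: [0.485, 0.0098, 0.1991]
eef_rot: [0.747, 0.665, 0.001, -0.001]
contact_force: [0.3, 0.1, -1.5]
opening: 0.27
finger_force: 49.8
```

```bash
python3 - <<'E'
from chk import *
q,d,c=snap("wrist");np.savez("w5.npz",q=q,d=d,T=c["pose"]);cv2.imwrite("pics/w5.png",q[:220])
W=cloudw(q,d,c);x=(W[...,:2]-K)@n*1000; y=(W[...,:2]-K)@l*1000; z=W[...,2]*1000
m=(abs(x+10)<3)&(abs(y)<30)&(z>85)&(z<135);print("rotor",m.sum(),np.percentile(y[m],[1,50,99]),np.percentile(z[m],[1,99]),np.median(x[m]))
m=(abs(x+10)<3)&(abs(y)<30)&(abs(z-93)<3);print("low strip",m.sum(),y[m].min() if m.any() else 0,y[m].max() if m.any() else 0)
m=(x>-8)&(x<20)&(abs(y)<16)&(abs(z-110)<10);print("slot",m.sum(),y[m].min(),y[m].max(),z[m].min(),z[m].max())
ys,xs=np.where((abs(x+10)<4)&(abs(y)<26)&(z>86)&(z<134));print("pix",xs.min(),xs.max(),ys.min(),ys.max())
x0,x1,y0,y1=xs.min()-10,xs.max()+10,max(ys.min()-10,0),ys.max()+15
cv2.imwrite("pics/w5c.png",cv2.resize(q[y0:y1,x0:x1],None,fx=6,fy=6,interpolation=cv2.INTER_NEAREST)[:600,:800]);print(x0,y0)
E
```

```text
tcp [0.485  0.0098 0.1991] box-frame x,y mm [-220.4   -9.3] z [-6.0e-04  2.5e-03 -1.0e+00] yaw -6.591135111221222 F [ 0.3  0.1 -1.5] [-0.09  0.08  0.01]Traceback (most recent call last):
  File "<stdin>", line 4, in <module>
    return _quantile_unchecked(
        a, q, axis, out, overwrite_input, method, keepdims, weights)
    return _ureduce(a,
                    func=_quantile_ureduce_func,
    ...<5 lines>...
                    overwrite_input=overwrite_input,
                    method=method)
    r = func(a, **kwargs)
    result = _quantile(arr,
                       quantiles=q,
    ...<2 lines>...
                       out=out,
                       weights=wgt)
    slices_having_nans = np.isnan(arr[-1, ...])
                                  ~~~^^^^^^^^^
IndexError: index -1 is out of bounds for axis 0 with size 0
```

```bash
python3 - <<'E'
from chk import *
q,d,c=snap("wrist");W=cloudw(q,d,c);ty=1000*(t[:2]-K)@l;tx=1000*(t[:2]-K)@n;tz=t[2]*1000
x=(W[...,:2]-K)@n*1000-tx; y=(W[...,:2]-K)@l*1000-ty; z=W[...,2]*1000-tz
m=(abs(z-8)<10)&(q.min(2)>100)&(x>34)&(x<76)&(abs(y)<20)
for a in (36,52,68):
    k=m&(abs(x-a)<4); print(a,y[k].min(),y[k].max(),np.median(z[k])-4)
print("tip",x[m].max())
# box top in this view
W2=W*1000; X=(W[...,:2]-K)@n*1000;Y=(W[...,:2]-K)@l*1000
b=(abs(W2[...,2]-146)<5)&(X>-30)&(X<170)&(abs(Y)<150); print("box",b.sum(), X[b].min() if b.any() else None,Y[b].min() if b.any() else None,Y[b].max() if b.any() else None)
# fin position as a reference: expected x -48..-18, y 99
b=(W2[...,2]>120)&(W2[...,2]<136)&(X>-55)&(X<-24)&(Y>70)&(Y<130); print("fin",b.sum(),X[b].min() if b.any() else None,np.percentile(Y[b],[5,95]) if b.any() else None)
E
```

```text
tcp [0.4849 0.0101 0.1987] box-frame x,y mm [-220.1   -9.1] z [-0.0015  0.0025 -1.    ] yaw -6.557613898930317 F [-0.5 -0.2 -2. ] [-0.04  0.03 -0.03]
36 -8.019651025627507 11.474109525849844 7.032728515118734
52 -7.749880495356457 11.719016755858556 7.045763655669148
68 -7.452771747251447 11.818367371566225 6.995758562657414
tip 74.36206040022705
box 0 None None None
fin 0 None None
```

>>> step_arm --pt "1 20 -32 0.001 0 -0.007 1" --pt "1 20 -32 0 0 -0.007 1" --pt "1 25 -26 0 0 0 1" --pt "1 25 -6 0 0 0 1" --pt "1 15 0 0 0 0 1" --pt "0 5 0 0 0 0 1" --pt "0 0 0 0 0 0 1" --pt "0 0 0 0 0 0 1"

```text
clock: 12.8
tool_pos: [0.4905, 0.1186, 0.1034]
eef_rot: [0.752, 0.66, 0.001, -0.001]
contact_force: [-0.3, 0.2, -0.9]
opening: 0.264
finger_force: 49.8
```

```bash
python3 look.py l2; python3 blade.py l2
```

```text
tcp [0.4905 0.1186 0.1034] box-frame x,y mm [-111.7   -2.3] z [ 1.0e-04  2.2e-03 -1.0e+00] yaw -7.446106863114699 F [-0.3  0.2 -0.9] [-0.11  0.14 -0.02]
tcp [0.4907 0.1184 0.1036] box-frame x,y mm [-111.9   -2.5] z [ 5.0e-04  2.4e-03 -1.0e+00] yaw -7.496324587481199 F [ 0.4 -0.1 -1.5] [-0.04  0.12 -0.  ]
2415 tip x rel 74.26702189653827
[[36.0, -1.3, 114.5, 19.5], [40.0, -1.3, 114.6, 19.4], [44.0, -1.4, 114.7, 19.2], [48.0, -1.3, 114.5, 19.4], [52.0, -1.2, 114.6, 19.3], [56.0, -1.3, 114.6, 19.2], [60.0, -1.2, 114.6, 19.4]]
y fit(slope deg,at tip) 0.0501800936750157 -1.2565074842167814
z top slope deg -0.3813333753988869 blade mid z at tip 110.368398674718
roll deg -0.3267351521191776
rotor 53 [-21.7  -8.7  17.5] [ 93.3 117.6 135.6] -10.206419686513815
```

>>> step_arm --pt "-1.3 0.2 0 0 0 0 1" --pt "1.1 9.9 0 0 0 0 1" --pt "1.1 9.9 0 0 0 0 1" --pt "0.6 5 0 0 0 0 1" --pt "0.6 5 0 0 0 0 1" --pt "0 0 0 0 0 0 1"

```text
clock: 13.5
tool_pos: [0.4929, 0.1511, 0.1034]
eef_rot: [0.751, 0.661, 0.002, -0.001]
contact_force: [-0.4, 0.6, -1.3]
opening: 0.268
finger_force: 49.8
```

```bash
python3 chk.py
```

```text
tcp [0.4929 0.1511 0.1034] box-frame x,y mm [-79.2  -0.9] z [ 7.0e-04  3.9e-03 -1.0e+00] yaw -7.284510616359166 F [-0.4  0.6 -1.3] [-0.07  0.13  0.02]
```

>>> step_arm --pt "0.6 5 0 -0.002 0 0 1" --pt "0.6 5 0 0 0 0 1" --pt "0.6 5 0 0 0 0 1" --pt "0.6 5 0 0 0 0 1" --pt "0 0 0 0 0 0 1"

```text
clock: 14.0
tool_pos: [0.4953, 0.1709, 0.1034]
eef_rot: [0.751, 0.661, 0.001, -0.001]
contact_force: [0.5, 0.5, -1.5]
opening: 0.267
finger_force: 49.8
```

```bash
python3 chk.py
```

```text
tcp [0.4953 0.1709 0.1034] box-frame x,y mm [-59.2  -1. ] z [ 7.e-04  2.e-03 -1.e+00] yaw -7.311036853534252 F [ 0.5  0.5 -1.5] [-0.05  0.07 -0.03]
```

>>> step_arm --pt "0.6 5 0 0 0 0 1" --pt "0.6 5 0 0 0 0 1" --pt "0.5 4 0 0 0 0 1" --pt "0.4 3 0 0 0 0 1" --pt "0.3 2.5 0 0 0 0 1" --pt "0.2 2 0 0 0 0 1" --pt "0 0 0 0 0 0 1"

```text
clock: 14.7
tool_pos: [0.4975, 0.1894, 0.1034]
eef_rot: [0.752, 0.659, -0.001, 0.0]
contact_force: [0.4, -5.4, 1.0]
opening: 0.267
finger_force: 49.8
```

```bash
python3 chk.py
```

```text
tcp [0.4975 0.1894 0.1034] box-frame x,y mm [-40.5  -1.1] z [-4.0e-04 -1.2e-03 -1.0e+00] yaw -7.477961811961923 F [ 0.4 -5.4  1. ] [-0.98  0.12  0.06]
```

Key is home (hub at -40.5 mm, light contact). I press home and begin turning with the grip.

>>> step_arm --pt "0.3 2.5 0 0 0 0 1" --pt "0 0 0 0 0 0 1" --pt "-0.7 -0.5 0 0.0115 0.0993 0 1" --pt "-0.7 0.1 0.1 0.0115 0.0993 0 1" --pt "-0.6 0.1 0.2 0.0115 0.0993 0 1" --pt "-0.6 0.1 0.2 0.0115 0.0993 0 1" --pt "-0.6 0.1 0.3 0.0115 0.0993 0 1" --pt "0 0 0 0 0 0 1"

```text
clock: 15.5
tool_pos: [0.495, 0.1897, 0.1034]
eef_rot: [0.728, 0.638, -0.169, -0.184]
contact_force: [-1.6, -9.3, 5.0]
opening: 0.268
finger_force: 49.9
```

```bash
python3 chk.py; python3 -c "
from h import *
s=r.get_state();print(np.round(s['q'],2))"
```

```text
tcp [0.495  0.1897 0.1034] box-frame x,y mm [-40.6   1.5] z [-0.4809  0.0531 -0.8752] yaw -7.74877253467946 F [-1.6 -9.3  5. ] [-1.26  0.27  0.86]
[-0.36  0.97  0.06  1.53 -0.28  1.13 -0.26]
```

>>> step_arm --pt "-0.6 0.1 0.5 0.0115 0.0993 0 1" --pt "-0.6 0.1 0.5 0.0115 0.0993 0 1" --pt "-0.5 0.1 0.5 0.0115 0.0993 0 1" --pt "-0.5 0.1 0.5 0.0115 0.0993 0 1" --pt "0 0 0 0 0 0 1"

```text
clock: 16.0
tool_pos: [0.4923, 0.19, 0.105]
eef_rot: [0.676, 0.592, -0.295, -0.324]
contact_force: [-0.7, -8.8, 5.7]
opening: 0.27
finger_force: 49.9
```

```bash
python3 chk.py; python3 -c "
from h import *
s=r.get_state();print(np.round(s['q'],2))"
```

```text
tcp [0.4923 0.19   0.105 ] box-frame x,y mm [-40.6   4.1] z [-0.7825  0.0884 -0.6163] yaw -8.333608987160694 F [-0.7 -8.8  5.7] [-0.91  0.26  1.48]
[-0.28  1.19  0.02  1.18 -0.31  1.64 -0.27]
```

>>> step_arm --pt "-0.4 0.1 0.6 0.0115 0.0993 0 1" --pt "-0.4 0.1 0.6 0.0115 0.0993 0 1" --pt "0 0 0 0 0 0 1"

```text
clock: 16.3
tool_pos: [0.4913, 0.1901, 0.1061]
eef_rot: [0.64, 0.56, -0.354, -0.389]
contact_force: [-2.0, -10.8, 4.0]
opening: 0.268
finger_force: 49.9
```

```bash
python3 chk.py; python3 -c "
from h import *
s=r.get_state();print(np.round(s['q'],2))"
```

```text
tcp [0.4913 0.1901 0.1061] box-frame x,y mm [-40.6   5.2] z [-0.8889  0.1008 -0.4468] yaw -9.090994233021506 F [ -2.  -10.8   4. ] [-0.77  0.05  1.97]
[-0.25  1.32 -0.01  1.01 -0.34  1.87 -0.3 ]
```

>>> step_arm --pt "-0.2 0 0.3 0.0057 0.0497 0 1" --pt "-0.2 0 0.3 0.0057 0.0497 0 1" --pt "0 0 0 0 0 0 1"

```text
clock: 16.6
tool_pos: [0.4913, 0.1901, 0.107]
eef_rot: [0.621, 0.543, -0.382, -0.418]
contact_force: [-2.5, -10.7, 1.0]
opening: 0.269
finger_force: 49.9
```

```bash
python3 chk.py; python3 -c "
from h import *
s=r.get_state();print(np.round(s['q'],3))"
```

```text
tcp [0.4913 0.1901 0.107 ] box-frame x,y mm [-40.5   5.2] z [-0.9273  0.1047 -0.3594] yaw -9.798213962114596 F [ -2.5 -10.7   1. ] [-0.77 -0.51  2.26]
[-0.245  1.375 -0.018  0.934 -0.36   1.983 -0.323]
```

Rotor slack in the slot means the key must turn a bit further than the wrist allows, so I release, back out, and finish by pushing the upper wing to the stop.

>>> step_arm --pt "0 -1 0 0 0 0 0.5" --pt "0 0 0 0 0 0 0.4" --pt "0 0 0 0 0 0 0.4" --pt "0 0 0 0 0 0 0.4" --pt "9 -1 3.5 0 0 0 0.4" --pt "9 -1 3.5 0 0 0 0.4" --pt "18 -2 7 0 0 0 0.4" --pt "18 -2 7 0 0 0 0.4" --pt "0 0 0 0 0 0 0.4"

```text
clock: 17.5
tool_pos: [0.5292, 0.1884, 0.1262]
eef_rot: [0.621, 0.547, -0.373, -0.421]
contact_force: [-0.1, 0.3, 0.2]
opening: 0.599
finger_force: 0.0
```

```bash
python3 chk.py; python3 -c "
from h import *
s=r.get_state();print(np.round(s['q'],3),s['opening'])"
```

```text
tcp [0.5292 0.1884 0.1262] box-frame x,y mm [-37.9 -32.7] z [-0.9225  0.115  -0.3684] yaw -7.574324992146187 F [-0.1  0.3  0.2] [-0.14 -0.73  0.04]
[-0.115  1.425 -0.438  0.739 -0.116  2.089 -0.576] 0.5993186641217172
```

>>> step_arm --pt "3 -3 3 -0.0167 -0.144 0 0.4" --pt "3 -3 5 -0.0167 -0.144 0 0.4" --pt "3 -5 10 -0.0167 -0.144 0 0.4" --pt "3 -5 15 -0.0167 -0.144 0 0.5" --pt "3 -5 20 -0.0167 -0.144 0 1" --pt "0 0 25 -0.0167 -0.144 0 1" --pt "0 0 25 -0.0167 -0.144 0 1" --pt "0 0 25 -0.0167 -0.144 0 1" --pt "0 0 0 0 0 0 1"

```text
clock: 18.4
tool_pos: [0.5401, 0.1678, 0.2575]
eef_rot: [0.749, 0.662, -0.009, -0.012]
contact_force: [-0.1, 0.6, 0.2]
opening: 0.076
finger_force: 0.0
```

```bash
python3 chk.py; python3 - <<'E'
from chk import *
print(np.round(s['q'],3),s['opening'])
p,d,c=snap("side");W=cloudw(p,d,c)
x=(W[...,:2]-K)@n*1000; y=(W[...,:2]-K)@l*1000; z=W[...,2]*1000
m=(x<-58)&(x>-88)&(abs(y)<60)&(z>45)&(z<168)&(p.max(2)<90)
A=np.c_[y[m],z[m]].astype(np.float32);print(m.sum(),A.min(0),A.max(0),cv2.minAreaRect(A))
print(np.median(x[m]),x[m].min())
cv2.imwrite("pics/s6.png",cv2.resize(p[100:200,250:350],(500,500),interpolation=cv2.INTER_CUBIC))
E
```

```text
tcp [0.5401 0.1678 0.2575] box-frame x,y mm [-57.2 -45.8] z [-0.0291  0.0062 -0.9996] yaw -7.096542825517818 F [-0.1  0.6  0.2] [-0.05  0.05 -0.01]
tcp [0.5401 0.1678 0.2575] box-frame x,y mm [-57.2 -45.8] z [-0.0291  0.0062 -0.9996] yaw -7.096542825517818 F [-0.1  0.6  0.2] [-0.05  0.05 -0.01]
[-0.173  0.61  -0.337  1.697  0.22   0.898 -0.72 ] 0.07612251293695982
201 [-29.129763  55.266865] [ 33.578598 152.34729 ] ((2.4014816284179688, 104.17799377441406), (104.65829467773438, 25.418384552001953), 62.29977798461914)
-82.79313579866722 -87.95589654390349
```

View pics/s6.png

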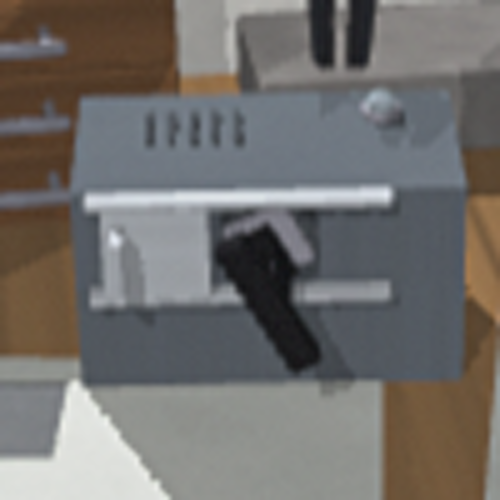

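The picture shows the key home, its handle tilted about 62° with the upper end at (240,245). It needs about 15° more.

>>> step_arm --pt "-36 -1.5 0 -0.006 -0.029 0 1" --pt "-36 -1.5 0 0 0 0 1" --pt "-37 -1.5 0 0 0 0 1" --pt "0 0 0 0 0 0 1" --pt "0 0 -30 0 0 0 1" --pt "0 0 0 0 0 0 1"

```text
clock: 19.05
tool_pos: [0.4335, 0.1605, 0.22]
eef_rot: [0.752, 0.66, -0.006, -0.003]
contact_force: [-0.4, -0.2, 0.8]
opening: 0.006
finger_force: 0.0
```

```bash
python3 chk.py
```

```text
tcp [0.4335 0.1605 0.22  ] box-frame x,y mm [-76.6  59.2] z [-0.0123 -0.0034 -0.9999] yaw -7.4515445458295835 F [-0.4 -0.2  0.8] [-0.15  0.11  0.01]
```

>>> step_arm --pt "-3 2 -30 0.003 -0.012 0 1" --pt "-1 1 -35 0 0 0 1" --pt "0 0 -30 0 0 0 1" --pt "0 0 0 0 0 0 1"

```text
clock: 19.45
tool_pos: [0.4294, 0.1639, 0.1251]
eef_rot: [0.751, 0.66, -0.0, 0.001]
contact_force: [0.0, -0.8, 0.9]
opening: 0.004
finger_force: 0.0
```

>>> step_arm --pt "4 -0.5 0 0 0 0 1" --pt "4 -0.5 0 0 0 0 1" --pt "4 -0.5 0 0 0 0 1" --pt "4 -0.5 1 0 0 0 1" --pt "4 -0.5 2 0 0 0 1" --pt "0 0 0 0 0 0 1"

```text
clock: 20.05
tool_pos: [0.4509, 0.1627, 0.1317]
eef_rot: [0.751, 0.66, 0.004, 0.001]
contact_force: [-2.1, -0.1, 0.0]
opening: 0.005
finger_force: 0.6
```

```bash
python3 chk.py
```

```text
tcp [0.4509 0.1627 0.1317] box-frame x,y mm [-72.4  42.2] z [ 0.0079  0.0039 -1.    ] yaw -7.359958422180785 F [-2.1 -0.1  0. ] [-0.08  0.29  0.04]
```

Contact at about 2 N; continuing to the stop.

>>> step_arm --pt "3 -0.3 1 0 0 0 1" --pt "3 -0.3 1 0 0 0 1" --pt "2 -0.2 0.5 0 0 0 1" --pt "0 0 0 0 0 0 1"

```text
clock: 20.45
tool_pos: [0.4574, 0.1617, 0.1336]
eef_rot: [0.751, 0.661, 0.003, 0.001]
contact_force: [-4.0, -0.4, 3.4]
opening: 0.007
finger_force: 2.1
```

>>> step_arm --pt "2 -0.2 0 0 0 0 1" --pt "2 -0.2 0 0 0 0 1" --pt "0 0 0 0 0 0 1"

```text
clock: 20.75
tool_pos: [0.4624, 0.1618, 0.1336]
eef_rot: [0.751, 0.661, 0.004, 0.001]
contact_force: [-3.1, -0.5, 2.7]
opening: -0.001
finger_force: 2.0
```

```bash
python3 chk.py
```

```text
tcp [0.4624 0.1618 0.1336] box-frame x,y mm [-72.   30.7] z [ 0.0069  0.0036 -1.    ] yaw -7.314904723192004 F [-3.1 -0.5  2.7] [-0.05  0.8  -0.01]
```

>>> step_arm --pt "2 -0.2 0 0 0 0 1" --pt "2 -0.2 0 0 0 0 1" --pt "0 0 0 0 0 0 1"

```text
clock: 21.05
tool_pos: [0.4638, 0.1612, 0.1333]
eef_rot: [0.75, 0.661, 0.002, 0.0]
contact_force: [-8.4, 0.4, 6.0]
opening: 0.005
finger_force: 4.6
```

>>> step_arm --pt "2 -0.2 0 0 0 0 1" --pt "2 -0.2 0 0 0 0 1" --pt "0 0 0 0 0 0 1"

```text
clock: 21.35
tool_pos: [0.4651, 0.1606, 0.1331]
eef_rot: [0.75, 0.661, -0.001, -0.001]
contact_force: [-14.7, 0.7, 8.8]
opening: 0.001
finger_force: 7.4
```

Force rises steeply, so the stop is reached. I back off to the left and check.

>>> step_arm --pt "-10 1 0 0 0 0 1" --pt "-15 1.5 0 0 0 0 1" --pt "0 0 30 0 0 0 1" --pt "0 -20 45 0 0 0 1" --pt "0 -40 45 0 0 0 1" --pt "-30 0 45 0 0 0 1" --pt "-30 0 0 0 0 0 1" --pt "0 0 0 0 0 0 1"

```text
clock: 22.15
tool_pos: [0.386, 0.1097, 0.2889]
eef_rot: [0.751, 0.661, 0.005, 0.002]
contact_force: [0.0, -1.1, -1.2]
opening: 0.005
finger_force: 0.0
```

```bash
python3 - <<'E'
from chk import *
p,d,c=snap("side");W=cloudw(p,d,c)
x=(W[...,:2]-K)@n*1000; y=(W[...,:2]-K)@l*1000; z=W[...,2]*1000
m=(x<-58)&(x>-88)&(abs(y)<60)&(z>45)&(z<168)&(p.max(2)<90)
A=np.c_[y[m],z[m]].astype(np.float32);print(m.sum(),A.min(0),A.max(0),cv2.minAreaRect(A),np.median(x[m]))
m=(x<-8)&(x>-14)&(abs(y)<34)&(z>76)&(z<144);A=np.c_[y[m],z[m]].astype(np.float32);print("rotor",m.sum(),cv2.minAreaRect(A))
m=(x<-14)&(x>-22)&(z>95)&(z<125)&(y>30);print("plate",np.percentile(y[m],[3,97]))
cv2.imwrite("pics/s7.png",cv2.resize(p[115:190,265:340],(600,600),interpolation=cv2.INTER_CUBIC))
E
```

```text
tcp [0.386  0.1097 0.2889] box-frame x,y mm [-132.6  100.6] z [ 0.0096  0.0032 -0.9999] yaw -7.288988943691206 F [ 0.  -1.1 -1.2] [-0.06  0.02 -0.01]
184 [-19.385265  51.287872] [ 27.299988 156.04562 ] ((3.2828941345214844, 103.46322631835938), (106.83338928222656, 24.489072799682617), 73.33826446533203) -82.99581700800083
rotor 45 ((1.7069473266601562, 110.04692077636719), (65.1468505859375, 66.00291442871094), 1.2818446159362793)
plate [ 44.06250808 109.12123114]
```

View pics/s7.png

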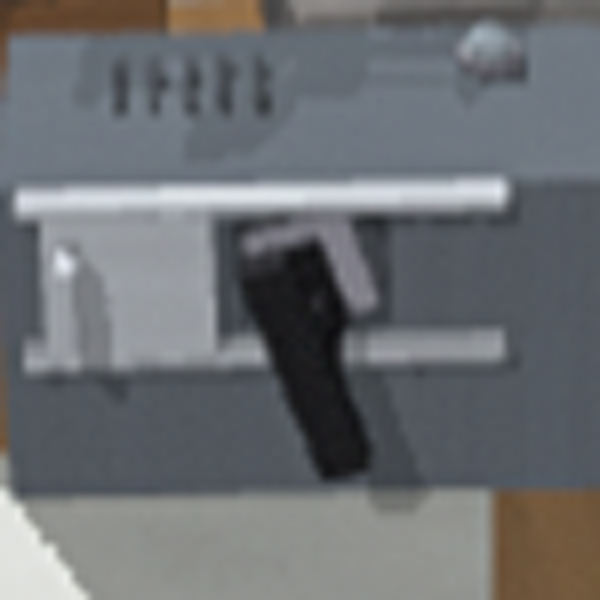

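The key stands at about 73° (stop is 72°), with the shutter still open. A light press on the handle's back will make sure the collar is fully home.

>>> step_arm --pt "34 1 0 0 0 0 1" --pt "34 1 0 0 0 0 1" --pt "34 1 0 0 0 0 1" --pt "0 0 0 0 -0.009 0 1" --pt "0 0 -45 0 0 0 1" --pt "0 0 -45 0 0 0 1" --pt "0 0 -45 0 0 0 1" --pt "0 0 -40 0 0 0 1" --pt "0 0 0 0 0 0 1"

```text
clock: 23.1
tool_pos: [0.4865, 0.1123, 0.1081]
eef_rot: [0.75, 0.661, 0.003, 0.002]
contact_force: [-0.8, -0.3, 0.4]
opening: 0.008
finger_force: 0.0
```

```bash
python3 chk.py
```

```text
tcp [0.4865 0.1123 0.1081] box-frame x,y mm [-118.4    1. ] z [ 7.e-03  2.e-04 -1.e+00] yaw -7.246840726109312 F [-0.8 -0.3  0.4] [-0.04  0.15 -0.01]
```

Contact is expected near x = -91 mm.

>>> step_arm --pt "1.1 10 0 0 0 0 1" --pt "1 8 0 0 0 0 1" --pt "0.5 4 0 0 0 0 1" --pt "0.3 2.5 0 0 0 0 1" --pt "0.3 2.5 0 0 0 0 1" --pt "0 0 0 0 0 0 1"

```text
clock: 23.7
tool_pos: [0.4912, 0.1317, 0.1148]
eef_rot: [0.753, 0.658, 0.001, 0.008]
contact_force: [-3.6, -18.3, 10.9]
opening: 0.005
finger_force: 9.1
```

```bash
python3 chk.py
```

```text
tcp [0.4912 0.1317 0.1148] box-frame x,y mm [-98.6  -1.4] z [ 0.0125 -0.01   -0.9999] yaw -7.63400075422023 F [ -3.6 -18.3  10.9] [-3.15  0.85  0.19]
```

>>> step_arm --pt "-1.1 -10 0 0 0 0 1" --pt "-3 -30 0 0 0 0 1" --pt "0 -30 20 0 0 0 1" --pt "0 -30 45 0 0 0 1" --pt "-40 0 45 0 0 0 1" --pt "-40 0 45 0 0 0 1" --pt "0 0 0 0 0 0 1"

```text
clock: 24.4
tool_pos: [0.4211, 0.0434, 0.2543]
eef_rot: [0.75, 0.661, 0.01, 0.007]
contact_force: [0.5, 0.3, 0.1]
opening: 0.005
finger_force: 0.0
```

```bash
python3 - <<'E'
from chk import *
p,d,c=snap("side");W=cloudw(p,d,c)
x=(W[...,:2]-K)@n*1000; y=(W[...,:2]-K)@l*1000; z=W[...,2]*1000
m=(x<-58)&(x>-88)&(abs(y)<60)&(z>45)&(z<168)&(p.max(2)<90)
A=np.c_[y[m],z[m]].astype(np.float32);print(m.sum(),cv2.minAreaRect(A),np.median(x[m]))
m=m&(np.hypot(y,z-108)<30);X=np.c_[y[m],z[m],np.ones(m.sum())];print("back face x at centre, slopes",np.linalg.lstsq(X,x[m],rcond=None)[0]@[0,110,1])
# gap between collar and rotor, rotor front
m=(x<-6)&(x>-16)&(abs(y)<26)&(z>100)&(z<134)&(p.min(2)>90);print("rotor front x",m.sum(),np.median(x[m]))
m=(x<-15)&(x>-22)&(z>90)&(z<125)&(y>50)&(y<85);print("plate front x (exp -18)",np.median(x[m]))
E
```

```text
tcp [0.4211 0.0434 0.2543] box-frame x,y mm [-194.4   58. ] z [ 0.0244  0.0037 -0.9997] yaw -7.211495718570096 F [0.5 0.3 0.1] [-0.05  0.07  0.01]
196 ((2.693336009979248, 103.7151107788086), (105.37938690185547, 24.078262329101562), 71.00089263916016) -82.81403806478279
back face x at centre, slopes -80.58201720719697
rotor front x 43 -11.542286057965926
plate front x (exp -18) -18.516906652623092
```

```bash
python3 -c "
from plant import r
print(r.finish_job())"
```

```text
the job is handed in; nothing more can be done
None
```

I handed the job in at about 24 s: the shutter is fully left, the black key is fully home, and I turned it clockwise to about 71–73° (stop 71.6°). The push force had risen to about 15 N at the stop, and nothing else on the table was deliberately touched.

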